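# Steady the rocking jar stand

## Task

The wooden jar stand rocks because its front left screw foot is wound up clear of the worktop. Without lifting it, slide the tin on the stand back against the rear rail, out of the crank's way. Then wind the foot's crank clockwise (seen from above) until the stand no longer rocks, with all four feet bearing firmly on the worktop and not so far that the foot lifts its neighbours; leave the stand where it is and everything else as it stands.

Things in the scene. Friction and masses are not known exactly. Their poses are not given: they have to be found in the camera images.
- stand: loose wooden stand: deck 200 (x) x 310 (y) mm, 18 thick, top 60 mm above its origin (centre of the footprint, on the worktop). Front faces -x, towards the robot. A 12 mm thick rail, 26 high, runs along the rear edge of the deck; its inner face is at x = +88 mm. Feet at x = +-65, y = +-118 mm; front left is -x, +y. About 3 kg loaded; it takes over 10 N of sideways push to shift it on its rubber feet.
- tin: food tin, 75 mm diameter, 58 tall, 0.26 kg; origin at the centre of its base. It stands on the deck in the circle that the crank's grip must sweep; against the rail its centre is at x = +50 mm in the stand's frame (anything over 42 counts as against it). Slides easily (1 to 2 N).
- crank (a joint): turn of the crank in rad, growing clockwise seen from above; 0: arm points to the stand's front (-x); at value q it points at angle pi - q about z in the stand's frame. 10 mm of foot travel a turn, foot 10 mm clear at 0. Starts at 0 to 2.6. Foot meets the worktop at about 5.9; the foot is cushioned, and all four feet bear well from about 6.4 to 7.9; from about 8.4 on the neighbours lift. Stays where it is left; 1 to 2 N square to the arm turns it.
- crank_grip (a point): middle of the crank's upright dark wooden grip, 17 to 18 mm diameter, 43 tall, 40 mm out from the crank's axis. Its lower end sits on the flat steel arm (16 wide, 10 thick), 21 mm below this point. At crank value 0 this point is 116 mm above the worktop and it sinks 10 mm a turn. Nothing stands above the arm but the grip.
- crank_axis (a point): point on the crank's upright axis, at stand frame (-65, +118) mm, level with the upper side of the arm: 94 mm above the worktop at crank value 0, sinking 10 mm a turn.
- foot_front_left: the screw foot's 33 mm rubber dome under the crank, origin at its lowest point; in the air at the start. It is cushioned: pressed on the worktop it gives 1 mm for every 5 N.
- foot_front_right: fixed rubber foot of the stand (33 mm dome), origin at its lowest point; at stand frame (-65, -118, 0) mm. It bears on the worktop from the start.
- foot_back_right: fixed rubber foot of the stand (33 mm dome), origin at its lowest point; at stand frame (+65, -118, 0) mm. It bears on the worktop from the start.
- foot_back_left: fixed rubber foot of the stand (33 mm dome), origin at its lowest point; at stand frame (+65, +118, 0) mm. It bears on the worktop from the start.
- clip_jar: glass clip-top jar, 111 x 102 x 113 mm, 0.9 kg, standing on the right rear of the deck; leave it. Origin at the centre of its base.
- spice_jar: spice jar with a mustard-yellow cap, 42 mm wide, 96 tall, on the right front of the deck; leave it. Origin at the centre of its base.
- onion: red onion, 78 mm, on the worktop to the right of the stand; bystander.
- lemon: lemon, 78 x 55 mm, on the worktop to the right; bystander.
- garlic: garlic bulb, 60 mm, on the worktop to the right; bystander.
- spice_jar_b: spice jar with a red cap, 45 mm wide, 106 tall, on the worktop to the right; bystander.
- salt_mill: glass salt shaker with a grey top, 44 mm wide, 90 tall, on the worktop to the left; bystander.
There are look-alikes about, which are no part of the job. What is shaped like the clip_jar but black or yellow is not meant. What is shaped like the tin but black or green is not meant.

How it is judged:
On the way, in this order (a step that is already met when the one before it is completed fails the run):
1. the tin stands on the deck against the rear rail (x of tin in the frame of stand between 0.042 and 0.056 m and z of tin in the frame of stand between 0.05 and 0.07 m and angle between tin's own z axis and vertical below 0.1 rad), for 0.2 s.
2. the screw foot bears on the worktop (contact force between foot_front_left and anything else above 1.5 N), for 0.3 s.
At the end, for the whole second after the job is handed in: Each of the four feet presses on the worktop with over 1.5 N and nothing moves; the tin stands on the deck within 8 mm of the rear rail; the stand is within 40 mm of where it was, jar and spice jar upright on it, bystanders within 50 mm of their places (all of step 1 and contact force between each of foot_front_right, foot_front_left, foot_back_right, foot_back_left and anything else above 1.5 N and linear speed of stand below 0.02 m/s and angle between stand's own z axis and vertical below 0.03 rad and distance of stand from where it was at the start of the episode below 0.04 m and angle between each of clip_jar, spice_jar's own z axis and vertical below 0.1 rad and horizontal distance between clip_jar and stand below 0.14 m and horizontal distance between spice_jar and stand below 0.18 m and distance of each of onion, lemon, spice_jar_b, salt_mill, garlic from where it was at the start of the episode below 0.05 m); the robot touches nothing.
It fails at once if the tin is lifted off the deck or knocked over (z of tin in the frame of stand above 0.085 m or angle between tin's own z axis and vertical above 0.5 rad).
It fails at once if the jar or the spice jar on the stand is tipped (angle between any of clip_jar, spice_jar's own z axis and vertical above 0.4 rad).
It fails at once if the stand is shoved along or tipped up (distance of stand from where it was at the start of the episode above 0.06 m or angle between stand's own z axis and vertical above 0.15 rad).
It also fails if it takes over 61 s, if anything falls off the work surface, if the arm or the gripper's body presses on something with over 40 N, if the wrist force passes 120 N, or if a joint passes its speed limit or range.

## Robot

A 6-joint arm with a two-finger parallel gripper is mounted at the origin on a cart in front of the work surface, level with it; the furniture and walls round the work are solid. World frame = base frame: x ahead of the robot, y to its left, z up, the work surface at z = 0. Lengths are in m, angles in rad, forces in N, time in s.
With the tool pointing down it reaches from about 0.375 to 0.975 m from the base axis. Payload 3.8 kg.
Tool frame: the origin (TCP) lies on the mounting face of the last link; the fingertips stand 173 mm ahead of it and the grasp point (between the pads) lies 155 mm ahead of it; z points along the fingers, y is the line along which they close (so a half turn about z gives the same grasp; the last joint's range is limited). The gripper opens to 85 mm and grips with 20 to 120 N. Pads are 22 mm wide; open, the fingers measure 114 mm over their backs; the gripper's body (76 mm by 85 mm) begins 54 mm behind the grasp point. The pads swing forward as they close: fully open they stand 13 mm farther back than shut.
Start: joints at [-1.143, 0.264, 1.604, -0, 1.274, -0.037], TCP at [0.303, -0.603, 0.405] pointing down, gripper open.
Joint ranges: [-2.63, 2.63], [-0.94, 2.18], [0.31, 2.57], [-1.31, 4.45], [0, 2.66], [-2.55, 2.55]. Speed limits (rad/s): [2.57, 2.57, 3.14, 3.14, 3.14, 3.14].

## Interface

Orientations are given as a rotation vector (axis times angle).
In Python, from workcell import bot gives the robot as it stands.
- The arm moves only by the tool drive_tool, never from a script. Its argument "increments" is a list of rows, each an object with "delta_pos": the shift along the tool's x, y, z in mm, a list of three; "turn": the turn about the tool's z in rad; "jaw": the opening, from -1 (shut) to 1 (fully open). A call has 1 to 8 rows; each row shifts and turns the commanded pose from where the row before left it, along the tool's axes as they then stand; what a row does not reach is not made up. A row lasts 1/12 s, in which the tool goes at most 41.7 mm and 7.16 degrees, less where a joint would pass 70% of its speed; a pose out of reach is approached as far as the arm can. A call is refused whole if a number of a shift passes 41.7 or a number of a turn 0.125, either way. A call with a gripper value outside its range is refused whole. The fingers move at their own pace and stop on an object; "grip_force" is the grip in N (left out, the last holds). Time passes only in rows, so rows that do not move let the fingers close. It gives the time, the measured TCP pose, the force, the opening and the grip force at its end, in the units of the state.
- bot.read_state(): the state, without advancing time (a new reading comes with each control period).
- bot.read_camera(name): name is "scene" or "side" or "wrist"; returns a dict with "pixels" (420x560x3 uint8, red, green, blue), "fovy" (degrees; the focal length in pixels is half the picture's height over the tangent of half this angle, whatever the lens; pixels are square), "cx", "cy" (the principal point, pixels), "camera_from_world" (4x4, takes a point from world to camera coordinates); the wrist camera has in their place "hand_eye" (4x4, takes a point from camera to tool coordinates, whose origin is the TCP and whose axes are the flange's). Camera axes: x right, y down, z forward; pixel columns grow to the right and rows downward; lengths in m; the calibration is good to about 2 mm. The wrist camera is an equidistant fisheye: a pixel r from the principal point sees the ray r / f radians off the axis. A picture is of the moment at which its call begins: read the wrist's pose just before it. There is no depth.
- bot.finish_job(): hands the job in; it is judged then, once.
The state is a dict: "time": time; "q": joint angles; "joint_vel": joint speeds; "joint_torque": joint torques, N m; "tool_pos": TCP position; "tcp_rot": TCP orientation; "wrist_force": force on the tool from outside, world axes, zero at the start; "torque": the same for the moment, N m; "width": opening from 0.0 (shut) to 1.0 (fully open); "grip_force": force on a finger pad.
Only numpy, scipy, OpenCV 4.12 (cv2) and the standard library are available. Lean on these libraries where they do the work, as an engineer would, in place of code of your own. Each camera call takes 0.05 s, during which the arm holds its last target. There are 200 camera calls.

## Working session

There is one attempt and no reset: what is moved stays moved. The work goes in short steps, Python scripts to look and compute and a tool call to move; the robot and the scene stay as the last step left them, time stands still between calls to the robot, and variables do not carry over. Pictures are saved under pics/ and viewed, at most 11 in all, crops included, and the job is handed in when it is done.

Besides the shell and the picture viewer there is one more tool, called after "Call:" in YAML: its name, and indented under it one key for each argument. drive_tool: Moves the arm, as the interface text tells. Its arguments: {"type":"object","properties":{"increments":{"type":"array"},"grip_force":{"type":"number"}},"required":["increments"]}

```bash
mkdir -p pics; ls; cat > h.py <<'E'
import numpy as np,cv2
from workcell import bot
def cam(n):
    c=bot.read_camera(n); return c
def save(n,f):
    c=cam(n); cv2.imwrite(f,c['pixels'][:,:,::-1]); return c
def f(c): return c['pixels'].shape[0]/2/np.tan(np.radians(c['fovy'])/2)
def ray(c,u,v):
    T=np.linalg.inv(c['camera_from_world']); d=np.array([(u-c['cx'])/f(c),(v-c['cy'])/f(c),1.])
    return T[:3,3],T[:3,:3]@d
def onz(c,u,v,z):
    o,d=ray(c,u,v); return o+d*(z-o[2])/d[2]
def proj(c,p):
    q=(c['camera_from_world']@np.r_[p,1])[:3]; return q[:2]/q[2]*f(c)+[c['cx'],c['cy']]
E
python3 - <<'E'
from h import *
a=save('scene','pics/s0.png');b=save('side','pics/d0.png')
for c in(a,b): print(np.linalg.inv(c['camera_from_world']).round(3).tolist(),c['fovy'],c['cx'],c['cy'])
s=bot.read_state();print({k:np.round(v,3).tolist() for k,v in s.items()})
E
```

```text
pics
[[0.424, -0.511, 0.748, -0.602], [-0.906, -0.247, 0.344, -0.504], [0.009, -0.823, -0.568, 0.885], [0.0, 0.0, 0.0, 1.0]] 49.749940161014536 276.4541580593184 212.62905128023056
[[-0.369, -0.456, 0.81, -0.607], [-0.93, 0.176, -0.324, 0.424], [0.006, -0.872, -0.489, 0.725], [0.0, 0.0, 0.0, 1.0]] 56.08493500025872 283.031539348612 213.6879411841316
{'time': 0.1, 'q': [-1.143, 0.265, 1.605, -0.0, 1.274, -0.037], 'joint_vel': [-0.001, -0.002, -0.003, 0.0, -0.001, -0.0], 'joint_torque': [0.0, -51.671, -36.859, -0.0, 0.006, -0.0], 'tool_pos': [0.302, -0.603, 0.403], 'tcp_rot': [-3.055, -0.723, 0.001], 'wrist_force': [0.523, -0.576, 0.541], 'torque': [0.06, 0.071, -0.028], 'grip_force': 0.0, 'width': 0.998}
```

View pics/s0.png

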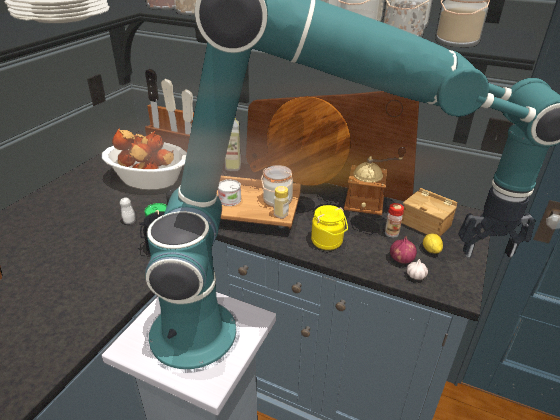

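View pics/d0.png

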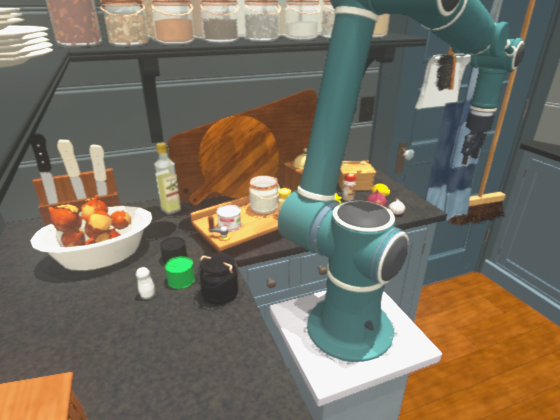

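The scene view has the stand at about (255,203), with the arm partly hiding it. In the side view the stand is at about (240,220), the tin at (228,217) and the crank at about (218,232). I'll enlarge the side view.

```bash
python3 - <<'E'
from h import *
im=cv2.imread('pics/d0.png')[170:262,180:310]; A=cv2.resize(im,None,fx=6,fy=6,interpolation=cv2.INTER_CUBIC)
cv2.imwrite('pics/d0c.png',A)
im=cv2.imread('pics/s0.png')[155:245,195:315]; cv2.imwrite('pics/s0c.png',cv2.resize(im,None,fx=6,fy=6,interpolation=cv2.INTER_CUBIC))
E
```

```text
(no output)
```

View pics/d0c.png

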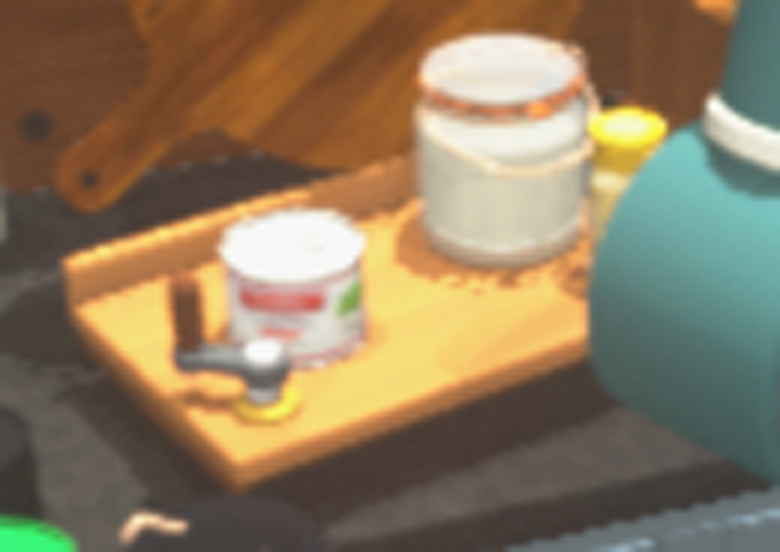

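View pics/s0c.png

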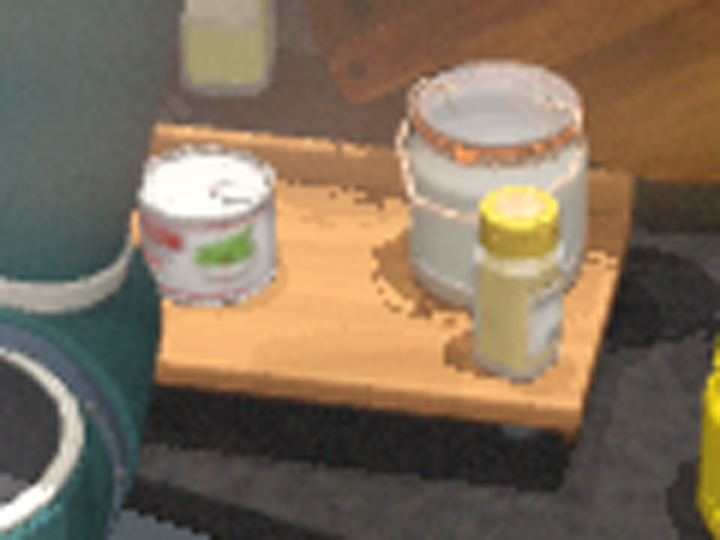

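```bash
python3 - <<'E'
from h import *
a=cam('scene');b=cam('side')
D=lambda x,y:(180+x/6-.4,170+y/6-.4); S=lambda x,y:(195+x/6-.4,155+y/6-.4)
FL=onz(b,*D(237,466),.06); FR=onz(a,*S(579,412),.06)
RL=onz(b,*D(65,262),.086); RR=onz(a,*S(634,178),.086)
print('FL',FL,'FR',FR,'RL',RL,'RR',RR)
print(np.linalg.norm(FL-FR),np.linalg.norm((FL-RL)[:2]),np.linalg.norm((FR-RR)[:2]))
P=np.array([FL,FR,RL,RR])[:,:2]; L=np.array([[-.1,.155],[-.1,-.155],[.1,.155],[.1,-.155]])
c=P.mean(0); H=L.T@(P-c); th=np.arctan2(H[0,1]-H[1,0],H[0,0]+H[1,1]); R=np.array([[np.cos(th),-np.sin(th)],[np.sin(th),np.cos(th)]])
print('c',c,'th',th,'res',P-c-L@R.T)
for n,p in(('tinS',onz(b,*D(292,243),.118)),('tinA',onz(a,*S(208,178),.118)),('grip top',onz(b,*D(184,280),.133)),('gripbase',onz(b,*D(188,348),.091)),('hub',onz(b,*D(267,352),.096))):
    print(n,p,'stand',R.T@(p[:2]-c))
E
```

```text
FL [0.37255181 0.23712308 0.06      ] FR [ 0.45146374 -0.06949228  0.06      ] RL [0.56449542 0.28548421 0.086     ] RR [ 0.64026485 -0.02068484  0.086     ]
0.3166071225339422 0.1979422816125101 0.1950077533853739
c [0.50719396 0.10810754] th 0.24800704047116295 res [[ 0.00034645  0.00330523]
 [ 0.00316191 -0.00279502]
 [-0.00159066  0.00257187]
 [-0.0019177  -0.00308208]]
tinS [0.48334613 0.17619875 0.118     ] stand [-0.00640365  0.07186185]
tinA [0.48886935 0.16931043 0.118     ] stand [-0.00274031  0.06382848]
grip top [0.43815083 0.24305335 0.133     ] stand [-0.03380517  0.14776513]
gripbase [0.44169997 0.24377525 0.091     ] stand [-0.03018741  0.14759373]
hub [0.41511417 0.20859092 0.096     ] stand [-0.06459657  0.12001199]
```

The crank points rear-left at q≈2.4, and the tin is at stand (-5, +67) mm. I'll move over to the push start at stand (-65, 68) mm, then turn the tool into line with the stand.

Call:
drive_tool:
  increments:
    - {"delta_pos": [22.6, -31.2, 0], "turn": 0, "jaw": -0.18}
    - {"delta_pos": [22.6, -31.2, 0], "turn": 0, "jaw": -0.18}
    - {"delta_pos": [22.6, -31.2, 0], "turn": 0, "jaw": -0.18}
    - {"delta_pos": [22.6, -31.2, 0], "turn": 0, "jaw": -0.18}
    - {"delta_pos": [22.6, -31.2, 0], "turn": 0, "jaw": -0.18}
    - {"delta_pos": [22.6, -31.2, 0], "turn": 0, "jaw": -0.18}
    - {"delta_pos": [22.6, -31.2, 0], "turn": 0, "jaw": -0.18}
    - {"delta_pos": [22.6, -31.2, 0], "turn": 0, "jaw": -0.18}
  grip_force: 20

```text
time: 0.87
tool_pos: [0.352, -0.2974, 0.4045]
tcp_rot: [-3.057, -0.723, -0.0]
wrist_force: [0.4, 0.1, -0.4]
width: 0.414
grip_force: 0.0
```

Call:
drive_tool:
  increments:
    - {"delta_pos": [22.6, -31.2, 0], "turn": 0, "jaw": -0.18}
    - {"delta_pos": [22.6, -31.2, 0], "turn": 0, "jaw": -0.18}
    - {"delta_pos": [22.6, -31.2, 0], "turn": 0, "jaw": -0.18}
    - {"delta_pos": [22.6, -31.2, 0], "turn": 0, "jaw": -0.18}
    - {"delta_pos": [22.6, -31.2, 0], "turn": 0, "jaw": -0.18}
    - {"delta_pos": [22.6, -31.2, 0], "turn": 0, "jaw": -0.18}
    - {"delta_pos": [22.6, -31.2, 0], "turn": 0, "jaw": -0.18}
    - {"delta_pos": [22.6, -31.2, 0], "turn": 0, "jaw": -0.18}

```text
time: 1.53
tool_pos: [0.4016, 0.0068, 0.4049]
tcp_rot: [3.057, 0.723, 0.001]
wrist_force: [0.6, -0.6, -0.1]
width: 0.411
grip_force: 0.0
```

Call:
drive_tool:
  increments:
    - {"delta_pos": [22.6, -31.2, 0], "turn": 0, "jaw": -0.18}
    - {"delta_pos": [22.6, -31.2, 0], "turn": 0, "jaw": -0.18}
    - {"delta_pos": [22.6, -31.2, 0], "turn": 0, "jaw": -0.18}
    - {"delta_pos": [22.6, -31.2, 0], "turn": 0, "jaw": -0.18}
    - {"delta_pos": [0, 0, 0], "turn": -0.122, "jaw": -0.18}
    - {"delta_pos": [0, 0, 0], "turn": -0.122, "jaw": -0.18}
    - {"delta_pos": [0, 0, 0], "turn": -0.122, "jaw": -0.18}
    - {"delta_pos": [0, 0, 0], "turn": -0.122, "jaw": -0.18}

```text
time: 2.2
tool_pos: [0.4267, 0.1576, 0.4044]
tcp_rot: [-2.786, -1.451, 0.001]
wrist_force: [0.5, -0.0, 0.2]
width: 0.412
grip_force: 0.0
```

Call:
drive_tool:
  increments:
    - {"delta_pos": [0, 0, 0], "turn": -0.122, "jaw": -0.18}
    - {"delta_pos": [0, 0, 0], "turn": -0.122, "jaw": -0.18}
    - {"delta_pos": [0, 0, 0], "turn": -0.122, "jaw": -0.18}
    - {"delta_pos": [0, 0, 0], "turn": -0.122, "jaw": -0.18}
    - {"delta_pos": [0, 0, 0], "turn": -0.122, "jaw": -0.18}
    - {"delta_pos": [0, 0, 0], "turn": -0.122, "jaw": -0.18}
    - {"delta_pos": [0, 0, 0], "turn": -0.122, "jaw": -0.18}
    - {"delta_pos": [0, 0, 0], "turn": -0.122, "jaw": -0.18}

```text
time: 2.87
tool_pos: [0.4267, 0.157, 0.4045]
tcp_rot: [-1.783, -2.587, 0.0]
wrist_force: [0.3, -0.5, -1.3]
width: 0.414
grip_force: 0.0
```

Call:
drive_tool:
  increments:
    - {"delta_pos": [0, 0, 0], "turn": -0.122, "jaw": -0.18}
    - {"delta_pos": [0, 0, 0], "turn": -0.122, "jaw": -0.18}
    - {"delta_pos": [0, 0, 0], "turn": -0.122, "jaw": -0.18}
    - {"delta_pos": [0, 0, 0], "turn": -0.122, "jaw": -0.18}
    - {"delta_pos": [0, 0, 0], "turn": -0.122, "jaw": -0.18}
    - {"delta_pos": [0, 0, 0], "turn": -0.122, "jaw": -0.18}
    - {"delta_pos": [0, 0, 0], "turn": -0.122, "jaw": -0.18}
    - {"delta_pos": [0, 0, 0], "turn": -0.122, "jaw": -0.18}

```text
time: 3.53
tool_pos: [0.4267, 0.157, 0.4046]
tcp_rot: [-0.362, -3.12, 0.0]
wrist_force: [0.2, 0.9, -0.0]
width: 0.412
grip_force: 0.0
```

```bash
cat >> h.py <<'E'
c0=np.array([.5072,.1081]); th=.248
Rs=np.array([[np.cos(th),-np.sin(th)],[np.sin(th),np.cos(th)]])
from scipy.spatial.transform import Rotation as Ro
def st(target=None,z=None,psi=None):
    """report; target in stand frame xy -> remaining tool-frame shift mm and turn"""
    s=bot.read_state(); M=Ro.from_rotvec(s['tcp_rot']).as_matrix(); p=np.array(s['tool_pos'])
    ps=np.arctan2(M[1,1],M[0,1])
    print('t',round(s['time'],2),'p',p.round(4),'stand',(Rs.T@(p[:2]-c0)*1000).round(1),'psi',round(ps,3),'tilt',M[:,2].round(3),'q1,q6',np.round([s['q'][0],s['q'][5]],3),'F',np.round(s['wrist_force'],1),'w',round(s['width'],3))
    if target is not None:
        w=np.r_[c0+Rs@np.array(target),z]; print('tool shift mm',(M.T@(w-p)*1000).round(1), 'turn', None if psi is None else round((ps-psi+np.pi)%(2*np.pi)-np.pi,3))
    return s,M,p
E
python3 - <<'E'
from h import *
st([-.065,.068],.25,th+np.pi/2)
b=save('side','pics/d1.png')
im=cv2.imread('pics/d1.png')[120:270,150:350]; cv2.imwrite('pics/d1c.png',cv2.resize(im,None,fx=4,fy=4,interpolation=cv2.INTER_CUBIC))
E
```

```text
t 3.53 p [0.4267 0.157  0.4046] stand [-66.   67.1] psi 1.34 tilt [-0. -0. -1.] q1,q6 [ 0.298 -1.042] F [ 0.2  0.9 -0. ] w 0.412
tool shift mm [ -0.5   1.3 154.6] turn -0.479
```

View pics/d1c.png

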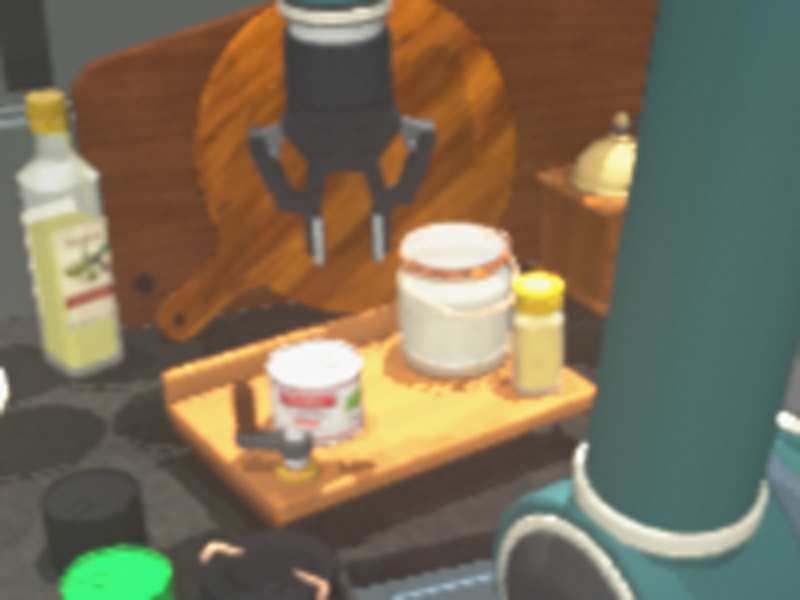

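Gripper is over the stand with its fingers about 35 mm apart. The tin, crank and jars haven't moved. I'll finish the turn and check how close the jar is to the knuckles.

Call:
drive_tool:
  increments:
    - {"delta_pos": [0, 0, 0], "turn": -0.12, "jaw": -0.18}
    - {"delta_pos": [0, 0, 0], "turn": -0.12, "jaw": -0.18}
    - {"delta_pos": [0, 0, 0], "turn": -0.12, "jaw": -0.18}
    - {"delta_pos": [0, 0, 0], "turn": -0.12, "jaw": -0.18}
    - {"delta_pos": [0, 0, 20], "turn": 0, "jaw": -0.18}
    - {"delta_pos": [0, 0, 20], "turn": 0, "jaw": -0.18}

```text
time: 4.08
tool_pos: [0.4276, 0.1572, 0.3658]
tcp_rot: [-0.377, 3.115, 0.001]
wrist_force: [0.5, 0.8, 0.6]
width: 0.41
grip_force: 0.0
```

```bash
python3 - <<'E'
from h import *
a=cam('scene');b=cam('side')
D=lambda x,y:(180+x/6-.4,170+y/6-.4); S=lambda x,y:(195+x/6-.4,155+y/6-.4)
for n,z,d,s in(('jar top',.168,(500,62),(495,100)),('jar base',.061,(500,238),(490,285))):
    for c,p in((b,D(*d)),(a,S(*s))): print(n,(Rs.T@(onz(c,*p,z)[:2]-c0)).round(3))
st([-.065,.068],.25,th+np.pi/2)
E
```

```text
jar top [ 0.032 -0.087]
jar top [ 0.027 -0.09 ]
jar base [ 0.022 -0.078]
jar base [ 0.009 -0.091]
t 4.18 p [0.4253 0.1565 0.3614] stand [-67.5  67. ] psi 1.812 tilt [-0.006 -0.002 -1.   ] q1,q6 [ 0.298 -1.514] F [-0.6 -0.6 -0.2] w 0.404
tool shift mm [ -3.2   1.  111.4] turn -0.007
```

Call:
drive_tool:
  increments:
    - {"delta_pos": [0, 0, 28], "turn": 0, "jaw": -0.18}
    - {"delta_pos": [0, 0, 28], "turn": 0, "jaw": -0.18}
    - {"delta_pos": [0, 0, 28], "turn": 0, "jaw": -0.18}
    - {"delta_pos": [0, 0, 15], "turn": 0, "jaw": -0.18}
    - {"delta_pos": [0, 0, 10], "turn": 0, "jaw": -0.18}
    - {"delta_pos": [0, 0, 0], "turn": 0, "jaw": -0.18}

```text
time: 4.68
tool_pos: [0.4261, 0.1568, 0.2541]
tcp_rot: [0.379, -3.115, 0.001]
wrist_force: [0.1, 0.2, 0.8]
width: 0.407
grip_force: 0.0
```

```bash
python3 - <<'E'
from h import *
st([.004,.068],.25,th+np.pi/2)
b=save('side','pics/d2.png')
im=cv2.imread('pics/d2.png')[150:265,180:320]; cv2.imwrite('pics/d2c.png',cv2.resize(im,None,fx=5,fy=5,interpolation=cv2.INTER_CUBIC))
E
```

```text
t 4.68 p [0.4261 0.1568 0.2541] stand [-66.6  67.1] psi 1.813 tilt [-0.004 -0.001 -1.   ] q1,q6 [ 0.298 -1.515] F [0.1 0.2 0.8] w 0.407
tool shift mm [-70.6   1.3   3.9] turn -0.006
```

View pics/d2c.png

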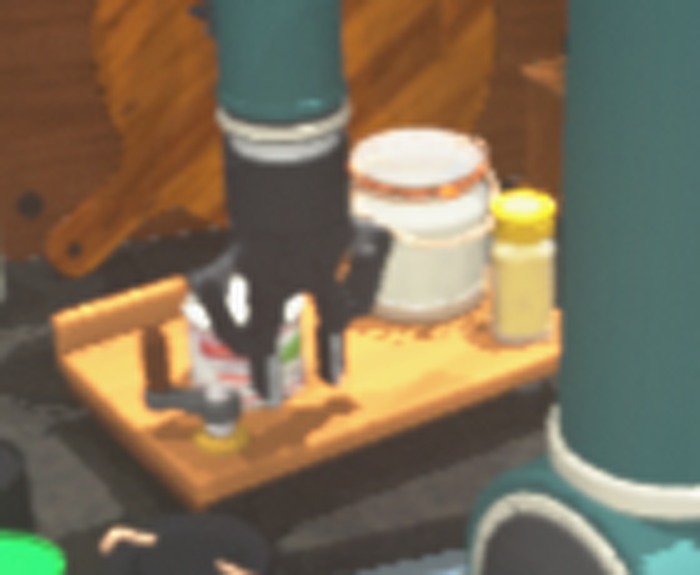

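The fingertips are down in front of the tin, just clear of the deck and the crank. Now I'll push slowly.

Call:
drive_tool:
  increments:
    - {"delta_pos": [-10, 0.7, 2], "turn": 0, "jaw": -0.18}
    - {"delta_pos": [-6, 0.6, 0], "turn": 0, "jaw": -0.18}
    - {"delta_pos": [-6, 0, 0], "turn": 0, "jaw": -0.18}
    - {"delta_pos": [-6, 0, 0], "turn": 0, "jaw": -0.18}
    - {"delta_pos": [-6, 0, 0], "turn": 0, "jaw": -0.18}
    - {"delta_pos": [-6, 0, 0], "turn": 0, "jaw": -0.18}
    - {"delta_pos": [-6, 0, 0], "turn": 0, "jaw": -0.18}
    - {"delta_pos": [-6, 0, 0], "turn": 0, "jaw": -0.18}

```text
time: 5.4
tool_pos: [0.4775, 0.1709, 0.2537]
tcp_rot: [0.381, -3.118, 0.0]
wrist_force: [-4.0, -1.3, 4.9]
width: 0.409
grip_force: 2.8
```

Call:
drive_tool:
  increments:
    - {"delta_pos": [-5, 0, 0], "turn": 0, "jaw": -0.18}
    - {"delta_pos": [-4, 0, 0], "turn": 0, "jaw": -0.18}
    - {"delta_pos": [-4, 0, 0], "turn": 0, "jaw": -0.18}

```text
time: 5.65
tool_pos: [0.49, 0.174, 0.2536]
tcp_rot: [0.381, -3.118, 0.0]
wrist_force: [-3.9, -0.8, 4.1]
width: 0.412
grip_force: 2.8
```

```bash
python3 - <<'E'
from h import *
st([.004,.068],.25,th+np.pi/2)
save('side','pics/d3.png')
im=cv2.imread('pics/d3.png')[150:265,180:320]; cv2.imwrite('pics/d3c.png',cv2.resize(im,None,fx=5,fy=5,interpolation=cv2.INTER_CUBIC))
E
```

```text
t 5.65 p [0.49   0.174  0.2536] stand [-0.5 68.1] psi 1.814 tilt [-0. -0. -1.] q1,q6 [ 0.293 -1.521] F [-3.9 -0.8  4.1] w 0.412
tool shift mm [-4.5 -0.1  3.6] turn -0.005
```

View pics/d3c.png

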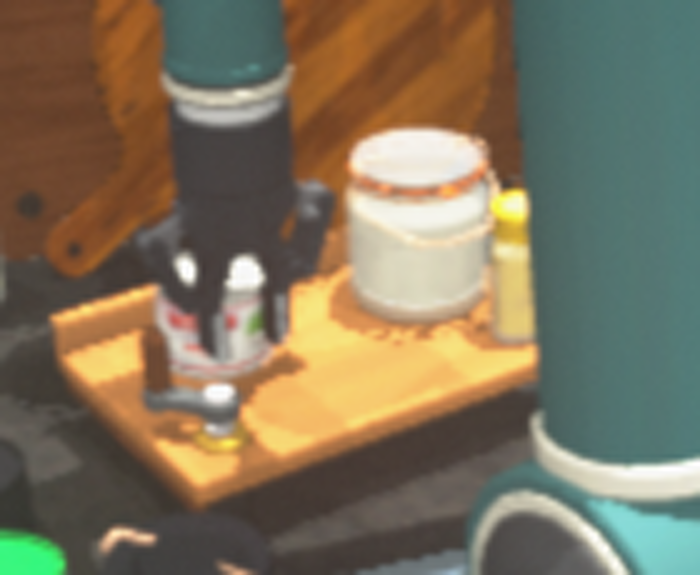

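The tin is upright and close to the rail, with a light steady force. I'll push the last few millimetres.

Call:
drive_tool:
  increments:
    - {"delta_pos": [-2.5, 0, 0], "turn": 0, "jaw": -0.18}
    - {"delta_pos": [-2, 0, 0], "turn": 0, "jaw": -0.18}
    - {"delta_pos": [0, 0, 0], "turn": 0, "jaw": -0.18}

```text
time: 5.95
tool_pos: [0.4944, 0.1751, 0.2536]
tcp_rot: [-0.381, 3.118, 0.0]
wrist_force: [-1.6, -0.1, 1.0]
width: 0.412
grip_force: 1.4
```

```bash
python3 - <<'E'
from h import *
st([.006,.068],.25,th+np.pi/2)
E
```

```text
t 5.95 p [0.4944 0.1751 0.2536] stand [ 4.1 68.1] psi 1.814 tilt [ 0.001  0.    -1.   ] q1,q6 [ 0.293 -1.521] F [-1.6 -0.1  1. ] w 0.412
tool shift mm [-1.9 -0.1  3.6] turn -0.005
```

Call:
drive_tool:
  increments:
    - {"delta_pos": [-1.5, 0, 0], "turn": 0, "jaw": -0.18}
    - {"delta_pos": [-1, 0, 0], "turn": 0, "jaw": -0.18}
    - {"delta_pos": [0, 0, 0], "turn": 0, "jaw": -0.18}

```text
time: 6.2
tool_pos: [0.4966, 0.1757, 0.2536]
tcp_rot: [-0.381, 3.118, 0.0]
wrist_force: [-2.5, -0.1, 0.7]
width: 0.41
grip_force: 1.5
```

Call:
drive_tool:
  increments:
    - {"delta_pos": [-1, 0, 0], "turn": 0, "jaw": -0.18}
    - {"delta_pos": [-1, 0, 0], "turn": 0, "jaw": -0.18}
    - {"delta_pos": [0, 0, 0], "turn": 0, "jaw": -0.18}

```text
time: 6.45
tool_pos: [0.4986, 0.1762, 0.2536]
tcp_rot: [-0.381, 3.118, 0.0]
wrist_force: [-1.0, -1.0, 0.3]
width: 0.412
grip_force: 1.4
```

Call:
drive_tool:
  increments:
    - {"delta_pos": [-1, 0, 0], "turn": 0, "jaw": -0.18}
    - {"delta_pos": [-1, 0, 0], "turn": 0, "jaw": -0.18}
    - {"delta_pos": [0, 0, 0], "turn": 0, "jaw": -0.18}

```text
time: 6.7
tool_pos: [0.5006, 0.1766, 0.2537]
tcp_rot: [-0.381, 3.118, 0.0]
wrist_force: [-1.5, -0.4, -0.9]
width: 0.411
grip_force: 1.3
```

No contact with the rail yet, so I'll back off and measure.

Call:
drive_tool:
  increments:
    - {"delta_pos": [20, 0, 0], "turn": 0, "jaw": -0.18}
    - {"delta_pos": [20, 0, 0], "turn": 0, "jaw": -0.18}
    - {"delta_pos": [20, 0, -5], "turn": 0, "jaw": -0.18}
    - {"delta_pos": [0, 0, -35], "turn": 0, "jaw": -0.18}
    - {"delta_pos": [0, 0, -35], "turn": 0, "jaw": -0.18}
    - {"delta_pos": [0, 0, -35], "turn": 0, "jaw": -0.18}
    - {"delta_pos": [0, 0, 0], "turn": 0, "jaw": -0.18}

```text
time: 7.28
tool_pos: [0.4452, 0.1631, 0.3722]
tcp_rot: [-0.379, 3.103, 0.004]
wrist_force: [1.8, 0.8, 0.7]
width: 0.412
grip_force: 0.0
```

```bash
python3 - <<'E'
from h import *
st()
save('side','pics/d4.png'); save('scene','pics/s4.png')
A=cv2.resize(cv2.imread('pics/d4.png')[165:265,180:300],None,fx=5,fy=5,interpolation=cv2.INTER_CUBIC)
B=cv2.resize(cv2.imread('pics/s4.png')[165:225,205:255],None,fx=5,fy=5,interpolation=cv2.INTER_CUBIC)
O=np.zeros((500,600+B.shape[1]-50,3),np.uint8);O[:,:600]=A
O=np.zeros((500,850,3),np.uint8);O[:,:600]=A;O[:300,600:]=B
cv2.imwrite('pics/c4.png',O[:, :800])
E
```

```text
t 7.28 p [0.4452 0.1631 0.3722] stand [-46.6  68.5] psi 1.814 tilt [ 0.016  0.005 -1.   ] q1,q6 [ 0.299 -1.515] F [1.8 0.8 0.7] w 0.412
```

View pics/c4.png

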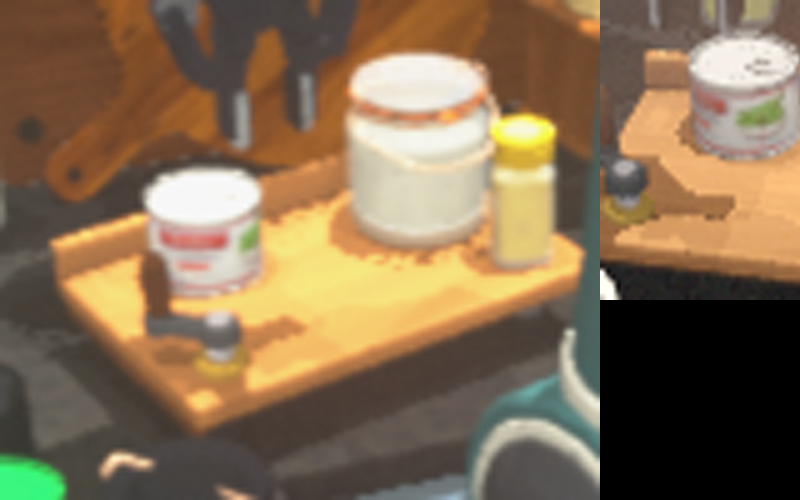

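The tin stands upright near the rail. In the side crop its top centre is at (203,196), the grip runs (153,256)-(158,315) and the hub is at (222,328). In the scene crop the tin top is at (745,63) and the hub at (628,172).

```bash
python3 - <<'E'
from h import *
a=cam('scene');b=cam('side')
D=lambda x,y:(180+x/5-.4,165+y/5-.4); S=lambda x,y:(205+(x-600)/5-.4,165+y/5-.4)
for n,c,p,z in(('tin',b,D(203,196),.118),('tin',a,S(745,63),.118),('griptop',b,D(153,253),.133),('gripmid',b,D(156,285),.112),('gripbase',b,D(158,314),.091),('hub',b,D(222,328),.096),('hub',a,S(628,168),.096),('FL',b,D(197,430),.06),('RL',b,D(50,242),.086)):
    w=onz(c,*p,z); print(n,w[:2].round(4),(Rs.T@(w[:2]-c0)*1000).round(1))
def blob(c,box):
    x0,y0,x1,y1=box; h=cv2.cvtColor(c['pixels'],cv2.COLOR_RGB2HSV)[y0:y1,x0:x1]
    m=((h[...,1]<45)&(h[...,2]>165)).astype(np.uint8); n,l,s,ce=cv2.connectedComponentsWithStats(m); i=1+s[1:,4].argmax(); return s[i],ce[i]+[x0,y0]
print(blob(b,(205,195,236,210)),blob(a,(220,170,248,185)))
E
```

```text
tin [0.5348 0.1899] [46.8 72.5]
tin [0.5351 0.1792] [44.5 62.1]
griptop [0.4447 0.2418] [-27.8 145. ]
gripmid [0.442  0.2423] [-30.2 146.1]
gripbase [0.4426 0.2427] [-29.6 146.4]
hub [0.4042 0.2117] [-74.4 125.7]
hub [0.4183 0.2002] [-63.6 111.1]
FL [0.3555 0.2415] [-114.3  166.6]
RL [0.5673 0.2877] [102.4 159.4]
(array([  4,   4,  23,  11, 220], dtype=int32), array([220.07272727, 204.14545455])) (array([  3,   1,  22,  14, 227], dtype=int32), array([233.63436123, 177.73568282]))
```

The cameras put the tin at about x=46 mm, and the push never reached the rail. I'll push again until the force rises.

Call:
drive_tool:
  increments:
    - {"delta_pos": [0, 0, 35], "turn": 0, "jaw": -0.18}
    - {"delta_pos": [0, 0, 35], "turn": 0, "jaw": -0.18}
    - {"delta_pos": [0, 0, 25], "turn": 0, "jaw": -0.18}
    - {"delta_pos": [0, 0, 13], "turn": 0, "jaw": -0.18}
    - {"delta_pos": [-20, 0, 0], "turn": 0, "jaw": -0.18}
    - {"delta_pos": [-20, 0, 0], "turn": 0, "jaw": -0.18}
    - {"delta_pos": [-14, 0, 0], "turn": 0, "jaw": -0.18}
    - {"delta_pos": [-3, 0, 0], "turn": 0, "jaw": -0.18}

```text
time: 8.15
tool_pos: [0.4986, 0.1761, 0.2538]
tcp_rot: [0.381, -3.117, 0.0]
wrist_force: [-0.0, -0.1, 1.0]
width: 0.41
grip_force: 0.0
```

Call:
drive_tool:
  increments:
    - {"delta_pos": [-2, 0, 0], "turn": 0, "jaw": -0.18}
    - {"delta_pos": [-1, 0, 0], "turn": 0, "jaw": -0.18}
    - {"delta_pos": [0, 0, 0], "turn": 0, "jaw": -0.18}

```text
time: 8.4
tool_pos: [0.4995, 0.1763, 0.2548]
tcp_rot: [0.381, -3.116, 0.0]
wrist_force: [0.2, -0.4, -0.2]
width: 0.41
grip_force: 0.0
```

```bash
python3 - <<'E'
from h import *
st()
E
```

```text
t 8.4 p [0.4995 0.1763 0.2548] stand [ 9.3 68. ] psi 1.814 tilt [-0.002 -0.001 -1.   ] q1,q6 [ 0.292 -1.522] F [ 0.2 -0.4 -0.2] w 0.41
```

Call:
drive_tool:
  increments:
    - {"delta_pos": [-1.5, 0, 0], "turn": 0, "jaw": -0.18}
    - {"delta_pos": [-1.5, 0, 0], "turn": 0, "jaw": -0.18}
    - {"delta_pos": [-1, 0, 0], "turn": 0, "jaw": -0.18}
    - {"delta_pos": [0, 0, 0], "turn": 0, "jaw": -0.18}

```text
time: 8.73
tool_pos: [0.5038, 0.1775, 0.2555]
tcp_rot: [0.381, -3.118, 0.0]
wrist_force: [-1.6, 0.2, 0.4]
width: 0.405
grip_force: 0.8
```

Call:
drive_tool:
  increments:
    - {"delta_pos": [-1, 0, 0], "turn": 0, "jaw": -0.18}
    - {"delta_pos": [-0.5, 0, 0], "turn": 0, "jaw": -0.18}
    - {"delta_pos": [0, 0, 0], "turn": 0, "jaw": -0.18}

```text
time: 8.98
tool_pos: [0.5055, 0.1779, 0.2556]
tcp_rot: [0.381, -3.118, 0.0]
wrist_force: [-1.8, 0.9, -1.0]
width: 0.41
grip_force: 0.9
```

Call:
drive_tool:
  increments:
    - {"delta_pos": [-0.8, 0, 0], "turn": 0, "jaw": -0.18}
    - {"delta_pos": [-0.7, 0, 0], "turn": 0, "jaw": -0.18}
    - {"delta_pos": [0, 0, 0], "turn": 0, "jaw": -0.18}

```text
time: 9.23
tool_pos: [0.5062, 0.178, 0.2553]
tcp_rot: [0.381, -3.115, 0.001]
wrist_force: [-6.3, -2.0, 2.6]
width: 0.412
grip_force: 2.8
```

The force rose to 6 N, so the tin is against the rail. I'll retract and go above the grip.

Call:
drive_tool:
  increments:
    - {"delta_pos": [20, 0, 0], "turn": 0, "jaw": -0.18}
    - {"delta_pos": [20, 0, 0], "turn": 0, "jaw": -0.18}
    - {"delta_pos": [15, 0, -20], "turn": 0, "jaw": -0.18}
    - {"delta_pos": [0, 0, -35], "turn": 0, "jaw": -0.18}
    - {"delta_pos": [0, 0, -35], "turn": -0.12, "jaw": -0.18}
    - {"delta_pos": [0, 0, 0], "turn": -0.12, "jaw": 0}
    - {"delta_pos": [0, 0, 0], "turn": -0.12, "jaw": 0}
    - {"delta_pos": [0, 0, 0], "turn": -0.12, "jaw": 0}

```text
time: 9.9
tool_pos: [0.4548, 0.1653, 0.3479]
tcp_rot: [-1.118, 2.93, -0.001]
wrist_force: [-0.3, 0.4, 0.7]
width: 0.498
grip_force: 0.0
```

```bash
python3 - <<'E'
from h import *
g=Rs.T@(np.array([.4415,.2378])-c0); st(g,.30,2.44)
s,M,p=st()
w=save('wrist','pics/w0.png'); H=np.array(w['hand_eye']); print(H.round(3).tolist(),w['fovy'],w['cx'],w['cy'])
T=np.eye(4);T[:3,:3]=M;T[:3,3]=p;C=np.linalg.inv(T@H)
for n,q in(('grip',[.4415,.2378,.133]),('axis',[.4152,.2065,.091])):
    x=C@np.r_[q,1]; t=np.arctan2(np.hypot(*x[:2]),x[2]); r=t*f(w); print(n,x[:2]/np.hypot(*x[:2])*r+[w['cx'],w['cy']])
E
```

```text
t 9.9 p [0.4548 0.1653 0.3479] stand [-36.7  68.3] psi 2.3 tilt [ 0.005  0.002 -1.   ] q1,q6 [ 0.297 -2.003] F [-0.3  0.4  0.7] w 0.498
tool shift mm [-38.1  63.   47.9] turn -0.14
t 9.9 p [0.4548 0.1653 0.3479] stand [-36.7  68.3] psi 2.3 tilt [ 0.005  0.002 -1.   ] q1,q6 [ 0.297 -2.003] F [-0.3  0.4  0.7] w 0.498
[[-0.0, -0.956, -0.294, 0.075], [1.0, -0.0, 0.001, 0.0], [-0.001, -0.294, 0.956, 0.031], [0.0, 0.0, 0.0, 1.0]] 65.70646984690485 278.55486129665996 213.7232047057968
grip [372.03980003 292.64689885]
axis [355.70615316 216.47663468]
```

View pics/w0.png

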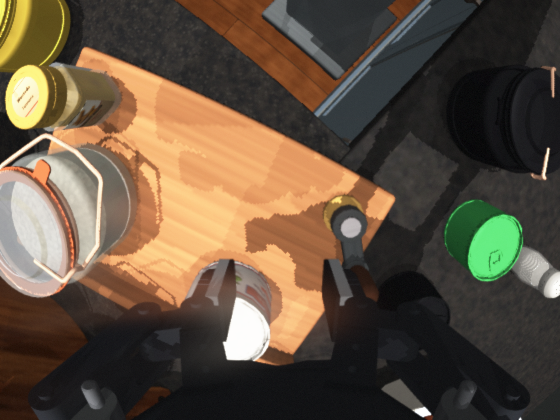

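The wrist view shows the hub cap at (351,227) and the crank arm running down to the grip near (367,292), partly behind the finger. The front deck corners are at (395,199) and (82,48). I'll cast these.

```bash
cat >> h.py <<'E'
def wcast(w,M,p,u,v,z):
    d=np.array([u-w['cx'],v-w['cy']]); r=np.hypot(*d); t=r/f(w)
    T=np.eye(4);T[:3,:3]=M;T[:3,3]=p; X=T@np.array(w['hand_eye']); D=X[:3,:3]@np.r_[np.sin(t)*d/r,np.cos(t)]
    return (X[:3,3]+D*(z-X[2,3])/D[2])[:2]
E
python3 - <<'E'
from h import *
s,M,p=st(); w=cam('wrist')
W={n:wcast(w,M,p,u,v,z) for n,u,v,z in(('hub',351,227,.095),('gripTop',369,294,.133),('armEnd',362,268,.091),('FL',395,199,.06),('FR',83,48,.06))}
for n,q in W.items(): print(n,q.round(4),(Rs.T@(q-c0)*1000).round(1))
d=W['FL']-W['FR']; print(np.linalg.norm(d),'th',np.arctan2(d[1],d[0])-np.pi/2)
d=W['armEnd']-W['hub'];print('arm ang',np.arctan2(d[1],d[0]))
E
```

```text
t 9.95 p [0.4546 0.1652 0.3472] stand [-37.   68.3] psi 2.305 tilt [ 0.004  0.001 -1.   ] q1,q6 [ 0.297 -2.008] F [ 0.3 -0.8  0.7] w 0.5
hub [0.4221 0.2075] [-58.1 117.2]
gripTop [0.4426 0.2362] [-31.2 140.1]
armEnd [0.4402 0.241 ] [-32.3 145.3]
FL [0.3823 0.2331] [-90.4 151.8]
FR [ 0.4602 -0.0603] [ -86.9 -151.7]
0.30356970325322846 th 0.25946960480182435
arm ang 1.076110568303317
```

Call:
drive_tool:
  increments:
    - {"delta_pos": [0, 0, 0], "turn": -0.122, "jaw": 0}
    - {"delta_pos": [0, 0, 0], "turn": -0.122, "jaw": 0}
    - {"delta_pos": [-18, 17, 0], "turn": 0, "jaw": 0}
    - {"delta_pos": [-18, 17, 0], "turn": 0, "jaw": 0}
    - {"delta_pos": [-18, 18, 10], "turn": 0, "jaw": 0}
    - {"delta_pos": [0, 0, 7], "turn": 0, "jaw": 0}
    - {"delta_pos": [0, 0, 0], "turn": 0, "jaw": 0}

```text
time: 10.58
tool_pos: [0.441, 0.2397, 0.3271]
tcp_rot: [1.459, -2.78, 0.0]
wrist_force: [-0.8, -0.6, -1.3]
width: 0.498
grip_force: 0.0
```

```bash
python3 - <<'E'
from h import *
g=Rs.T@(np.array([.4415,.2385])-c0); s,M,p=st(g,.28,2.55)
w=save('wrist','pics/w1.png')
cv2.imwrite('pics/w1c.png',cv2.resize(cv2.imread('pics/w1.png')[120:420,130:430],None,fx=2,fy=2))
E
```

```text
t 10.58 p [0.441  0.2397 0.3271] stand [-31.9 143.8] psi 2.538 tilt [-0.002 -0.001 -1.   ] q1,q6 [ 0.448 -2.089] F [-0.8 -0.6 -1.3] w 0.498
tool shift mm [ 0.6 -1.1 47.1] turn -0.012
```

View pics/w1c.png

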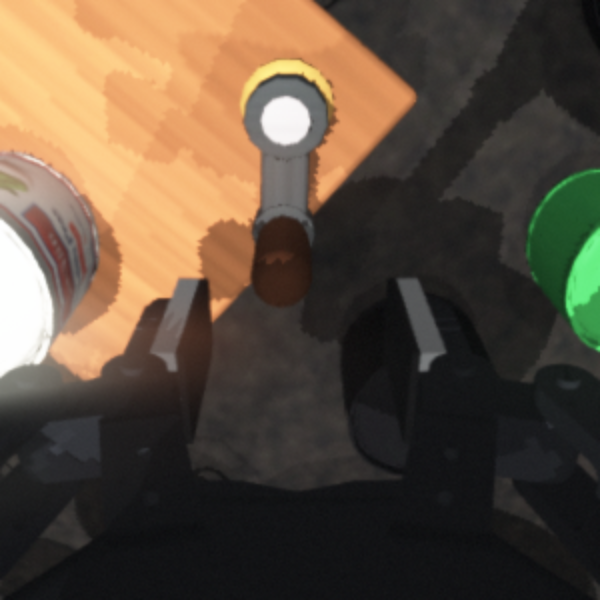

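The grip sits between the fingers in this view, with its top at full-frame (270,261) and the hub at (273,179). Cast for the exact offsets.

```bash
python3 - <<'E'
from h import *
s,M,p=st(); w=cam('wrist')
for n,u,v,z in(('hub',273,179,.096),('gripTop',270.5,262,.133),('gripbase',271.5,231,.092),('corner',338,169,.06)):
    q=wcast(w,M,p,u,v,z); d=M.T@np.r_[q-p[:2],0]; print(n,q.round(4),(d[:2]*1000).round(1))
E
```

```text
t 10.63 p [0.4413 0.239  0.3277] stand [-31.8 143.1] psi 2.537 tilt [-0.002 -0.001 -1.   ] q1,q6 [ 0.447 -2.09 ] F [ 0.7 -0.4  0.1] w 0.497
hub [0.423  0.2074] [36.4 -2.9]
gripTop [0.4463 0.2394] [-3.1 -4. ]
gripbase [0.4445 0.2364] [ 0.3 -4.2]
corner [0.3832 0.2337] [37.4 44.8]
```

Axis is at about (0.4225, 0.2072), the grip radius comes out at 39 mm and q≈2.45. I'll go down around the grip and narrow the jaw.

Call:
drive_tool:
  increments:
    - {"delta_pos": [-2, -4, 0], "turn": 0, "jaw": 0}
    - {"delta_pos": [0, 0, 15], "turn": 0, "jaw": 0}
    - {"delta_pos": [0, 0, 15], "turn": 0, "jaw": 0}
    - {"delta_pos": [0, 0, 12], "turn": 0, "jaw": 0}
    - {"delta_pos": [0, 0, 8], "turn": 0, "jaw": 0}
    - {"delta_pos": [0, 0, 0], "turn": 0, "jaw": -0.4}
    - {"delta_pos": [0, 0, 0], "turn": 0, "jaw": -0.4}
    - {"delta_pos": [0, 0, 0], "turn": 0, "jaw": -0.4}

```text
time: 11.35
tool_pos: [0.4465, 0.2384, 0.2793]
tcp_rot: [-1.46, 2.781, -0.0]
wrist_force: [0.5, -0.2, -0.3]
width: 0.302
grip_force: 0.0
```

```bash
cat >> h.py <<'E'
A=np.array([.4225,.2072])
def crank():
    s,M,p=st(); v=p[:2]-A; ph=np.arctan2(v[1],v[0]); a=M.T@np.r_[A-p[:2],0]
    print('rho',(np.hypot(*v)*1000).round(1),'phi',ph.round(3),'q_tool',round((np.pi+.25-ph)%(2*np.pi),3),'axis in tool mm',(a[:2]*1000).round(1))
E
python3 -c "
from h import *
crank()"
```

```text
t 11.35 p [0.4465 0.2384 0.2793] stand [-26.8 141.2] psi 2.538 tilt [ 0.001  0.    -1.   ] q1,q6 [ 0.441 -2.096] F [ 0.5 -0.2 -0.3] w 0.302
rho 39.4 phi 0.914 q_tool 2.477 axis in tool mm [39.3  2.1]
```

Call:
drive_tool:
  increments:
    - {"delta_pos": [0.3, -4.8, 0.3], "turn": 0.12, "jaw": -0.4}
    - {"delta_pos": [0.3, -4.8, 0.3], "turn": 0.12, "jaw": -0.4}
    - {"delta_pos": [0.3, -4.8, 0.3], "turn": 0.12, "jaw": -0.4}
    - {"delta_pos": [0.3, -4.8, 0.3], "turn": 0.12, "jaw": -0.4}
    - {"delta_pos": [0.3, -4.8, 0.3], "turn": 0.12, "jaw": -0.4}
    - {"delta_pos": [0.3, -4.8, 0.3], "turn": 0.12, "jaw": -0.4}
    - {"delta_pos": [0.3, -4.8, 0.3], "turn": 0.12, "jaw": -0.4}
    - {"delta_pos": [0.3, -4.8, 0.3], "turn": 0.12, "jaw": -0.4}

```text
time: 12.02
tool_pos: [0.4638, 0.2058, 0.2775]
tcp_rot: [-0.002, 3.14, 0.002]
wrist_force: [-1.2, 1.4, -0.2]
width: 0.3
grip_force: 0.5
```

```bash
python3 -c "
from h import *
crank()
w=save('wrist','pics/w2.png')"
```

```text
t 12.02 p [0.4638 0.2058 0.2775] stand [-18.1 105.4] psi 1.572 tilt [ 0.002  0.001 -1.   ] q1,q6 [ 0.368 -1.204] F [-1.2  1.4 -0.2] w 0.3
rho 41.3 phi -0.033 q_tool 3.425 axis in tool mm [41.3  1.4]
```

Contact force is about 1.4 N tangentially, so the crank is following. I'll correct the radius slightly and carry on.

Call:
drive_tool:
  increments:
    - {"delta_pos": [0.6, -4.7, 0.2], "turn": 0.12, "jaw": -0.4}
    - {"delta_pos": [0.5, -4.8, 0.2], "turn": 0.12, "jaw": -0.4}
    - {"delta_pos": [0.4, -4.8, 0.2], "turn": 0.12, "jaw": -0.4}
    - {"delta_pos": [0.3, -4.8, 0.2], "turn": 0.12, "jaw": -0.4}
    - {"delta_pos": [0.3, -4.8, 0.2], "turn": 0.12, "jaw": -0.4}
    - {"delta_pos": [0.3, -4.8, 0.2], "turn": 0.12, "jaw": -0.4}
    - {"delta_pos": [0.3, -4.8, 0.2], "turn": 0.12, "jaw": -0.4}
    - {"delta_pos": [0.3, -4.8, 0.2], "turn": 0.12, "jaw": -0.4}

```text
time: 12.73
tool_pos: [0.4463, 0.1731, 0.2758]
tcp_rot: [1.445, 2.788, 0.004]
wrist_force: [-0.0, 1.5, 0.1]
width: 0.301
grip_force: 0.5
```

```bash
python3 -c "
from h import *
crank()"
```

```text
t 12.73 p [0.4463 0.1731 0.2758] stand [-43.1  78. ] psi 0.615 tilt [ 0.002  0.001 -1.   ] q1,q6 [ 0.318 -0.297] F [-0.   1.5  0.1] w 0.301
rho 41.6 phi -0.962 q_tool 4.353 axis in tool mm [41.6  0.2]
```

Call:
drive_tool:
  increments:
    - {"delta_pos": [0.7, -4.8, 0.2], "turn": 0.12, "jaw": -0.4}
    - {"delta_pos": [0.6, -4.8, 0.2], "turn": 0.12, "jaw": -0.4}
    - {"delta_pos": [0.5, -4.8, 0.2], "turn": 0.12, "jaw": -0.4}
    - {"delta_pos": [0.4, -4.8, 0.2], "turn": 0.12, "jaw": -0.4}
    - {"delta_pos": [0.4, -4.8, 0.2], "turn": 0.12, "jaw": -0.4}
    - {"delta_pos": [0.4, -4.8, 0.2], "turn": 0.12, "jaw": -0.4}
    - {"delta_pos": [0.4, -4.8, 0.2], "turn": 0.12, "jaw": -0.4}
    - {"delta_pos": [0.4, -4.8, 0.2], "turn": 0.12, "jaw": -0.4}

```text
time: 13.4
tool_pos: [0.4091, 0.1693, 0.2742]
tcp_rot: [2.569, 1.806, 0.004]
wrist_force: [1.6, -0.3, -1.2]
width: 0.303
grip_force: 0.6
```

```bash
python3 -c "
from h import *
crank()"
```

```text
t 13.4 p [0.4091 0.1693 0.2742] stand [-80.   83.4] psi -0.345 tilt [ 0.003  0.001 -1.   ] q1,q6 [0.336 0.682] F [ 1.6 -0.3 -1.2] w 0.303
rho 40.2 phi -1.91 q_tool 5.301 axis in tool mm [40.2 -0.2]
```

Call:
drive_tool:
  increments:
    - {"delta_pos": [0.4, -4.8, 0.2], "turn": 0.12, "jaw": -0.4}
    - {"delta_pos": [0.4, -4.8, 0.2], "turn": 0.12, "jaw": -0.4}
    - {"delta_pos": [0.4, -4.8, 0.2], "turn": 0.12, "jaw": -0.4}
    - {"delta_pos": [0.4, -4.8, 0.2], "turn": 0.12, "jaw": -0.4}
    - {"delta_pos": [0.4, -4.8, 0.2], "turn": 0.12, "jaw": -0.4}
    - {"delta_pos": [0.4, -4.8, 0.2], "turn": 0.12, "jaw": -0.4}
    - {"delta_pos": [0.4, -4.8, 0.2], "turn": 0.12, "jaw": -0.4}
    - {"delta_pos": [0.4, -4.8, 0.2], "turn": 0.12, "jaw": -0.4}

```text
time: 14.07
tool_pos: [0.3842, 0.1971, 0.2725]
tcp_rot: [3.114, 0.416, 0.003]
wrist_force: [-0.8, -2.6, 1.1]
width: 0.307
grip_force: 0.7
```

```bash
python3 -c "
from h import *
crank()"
```

```text
t 14.07 p [0.3842 0.1971 0.2725] stand [-97.4 116.4] psi -1.305 tilt [ 0.002 -0.    -1.   ] q1,q6 [0.416 1.722] F [-0.8 -2.6  1.1] w 0.307
rho 39.6 phi -2.882 q_tool 6.274 axis in tool mm [39.6  0.3]
```

Call:
drive_tool:
  increments:
    - {"delta_pos": [0.3, -4.8, 0.2], "turn": 0.12, "jaw": -0.4}
    - {"delta_pos": [0.3, -4.8, 0.2], "turn": 0.12, "jaw": -0.4}
    - {"delta_pos": [0.3, -4.8, 0.2], "turn": 0.12, "jaw": -0.4}
    - {"delta_pos": [0.3, -4.8, 0.2], "turn": 0.12, "jaw": -0.4}
    - {"delta_pos": [0.3, -4.8, 0.2], "turn": 0.12, "jaw": -0.4}
    - {"delta_pos": [0.4, -4.8, 0.2], "turn": 0, "jaw": -0.4}
    - {"delta_pos": [0.9, -4.7, 0.2], "turn": 0, "jaw": -0.4}
    - {"delta_pos": [1.4, -4.5, 0.2], "turn": 0, "jaw": -0.4}

```text
time: 14.73
tool_pos: [0.3919, 0.2332, 0.2701]
tcp_rot: [3.1, -0.511, -0.0]
wrist_force: [-0.5, -1.3, 0.5]
width: 0.299
grip_force: 0.8
```

```bash
python3 -c "
from h import *
crank()
w=save('wrist','pics/w3.png')"
```

```text
t 14.73 p [0.3919 0.2332 0.2701] stand [-81.1 149.6] psi -1.898 tilt [-0. -0. -1.] q1,q6 [0.482 2.38 ] F [-0.5 -1.3  0.5] w 0.299
rho 40.2 phi 2.437 q_tool 0.954 axis in tool mm [37.3 14.8]
```

The crank is at about 7.1, mid-band. I'll open and rise clear.

Call:
drive_tool:
  increments:
    - {"delta_pos": [0, 1.5, 0], "turn": 0, "jaw": -0.1}
    - {"delta_pos": [0, 0, 0], "turn": 0, "jaw": -0.1}
    - {"delta_pos": [0, 0, -10], "turn": 0, "jaw": -0.1}
    - {"delta_pos": [0, 0, -20], "turn": 0, "jaw": -0.1}
    - {"delta_pos": [0, 0, -30], "turn": 0, "jaw": -0.1}
    - {"delta_pos": [0, 0, -30], "turn": 0, "jaw": -0.1}
    - {"delta_pos": [0, 0, -15], "turn": 0, "jaw": -0.1}
    - {"delta_pos": [0, 0, 0], "turn": 0, "jaw": -0.1}

```text
time: 15.45
tool_pos: [0.393, 0.2321, 0.3806]
tcp_rot: [-3.093, 0.516, -0.012]
wrist_force: [0.9, 0.5, 0.8]
width: 0.449
grip_force: 0.0
```

```bash
python3 - <<'E'
from h import *
crank()
save('wrist','pics/w4.png'); save('side','pics/d5.png')
a=cv2.imread('pics/w4.png'); b=cv2.resize(cv2.imread('pics/d5.png')[160:265,185:300],(240,219))
O=np.zeros((420,800,3),np.uint8);O[:,:560]=a;O[:219,560:]=b;cv2.imwrite('pics/c5.png',O)
E
```

```text
t 15.45 p [0.393  0.2321 0.3806] stand [-80.3 148.3] psi -1.902 tilt [ 0.009  0.005 -1.   ] q1,q6 [0.479 2.381] F [0.9 0.5 0.8] w 0.449
rho 38.6 phi 2.441 q_tool 0.951 axis in tool mm [36. 14.]
```

View pics/c5.png

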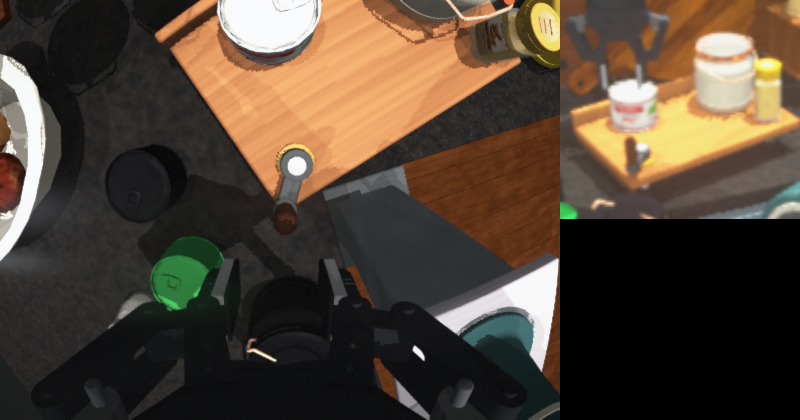

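The crank now points front-left, with the hub at (297,166) and the arm end near (288,207). The tin is against the rail and the jars are upright. I'll check the crank angle before handing in.

```bash
python3 - <<'E'
from h import *
s,M,p=st(); w=cam('wrist')
h=wcast(w,M,p,297,165,.084);g=wcast(w,M,p,287,212,.083);gt=wcast(w,M,p,285,224,.126)
L=wcast(w,M,p,276,201,.06);R=wcast(w,M,p,520,62,.06);K=wcast(w,M,p,160,42,.086)
d=L-R;t=np.arctan2(d[1],d[0])-np.pi/2
for x in(g,gt): v=x-h; print('q',(np.pi+t-np.arctan2(v[1],v[0]))%(2*np.pi)+2*np.pi,np.hypot(*v))
print('th',t,'hub',h,'FL',L)
E
```

```text
t 15.55 p [0.3916 0.2314 0.376 ] stand [-81.8 147.9] psi -1.902 tilt [ 0.002  0.001 -1.   ] q1,q6 [0.479 2.381] F [-0.2  0.5  0.2] w 0.454
q 7.019944487192921 0.040814661797514
q 7.1047903924539195 0.037471860561176136
th 0.21252392822253552 hub [0.42109402 0.20631794] FL [0.39213782 0.23456433]
```

The crank measures q≈7.05, inside the 6.4–7.9 band. The stand hasn't shifted and the robot is clear, so I'm handing in.

```bash
python3 -c "
from h import *
print(bot.finish_job())"
```

```text
the job is handed in; nothing more can be done
None
```

I slid the tin back against the rear rail and wound the crank to about 7.05 rad, inside the 6.4–7.9 band where all four feet should bear, then handed the job in with the arm clear; the hand-in gave no verdict, and I couldn't measure the foot forces directly.

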